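Set the code on the stall's cash box

TASK

On the bric-a-brac stall, set the code on the cash box, the wide steel box with two dials in its lid: first turn the large dial until its pointer (the white-lined end of its bar) is at the mark of three studs, then turn the small dial until its pointer is at the mark of two studs. Leave the one-dial key box's dial as it is, and let go when both are set.

Things in the scene. Friction and masses are not known exactly. Their poses are not given: they have to be found in the camera images.
- cash_box: fixed steel box 200 (x) by 280 (y) by 80 mm high, left or right of the robot; origin: centre of its underside, on the table. +x to its back, +y left, front (carry handle) to the robot. Lid: large dial left, small dial right, 11 mm high coin dish behind. Round each dial rows of flat brass studs point outward: 1, 2, 3, 4 studs at +75, +25, -25, -75 deg from the box's +x (counter-clockwise positive)
- big_dial (a joint): large dial in the cash box lid: 68 mm disc, its top 92 mm above the table; on it an upright black grip bar 60 mm long, 14 thick, top at 126. Upright axis at x, y = (-30, +65) mm of cash_box. The white-lined end of the bar is the pointer. Value (rad): pointer's angle from the box's +x, counter-clockwise from above; three studs = -0.436. Range -1.6 to 1.6; light friction, stays where left
- small_dial (a joint): small dial in the cash box lid: 44 mm disc, its top 92 mm above the table; on it an upright black grip bar 38 mm long, 14 thick, top at 126. Upright axis at x, y = (-30, -65) mm of cash_box. The white-lined end of the bar is the pointer. Value (rad): pointer's angle from the box's +x, counter-clockwise from above; two studs = +0.436. Range -1.6 to 1.6; light friction, stays where left
- key_dial_tip (a point): pointer tip of the single dial on the key box, a smaller bystander 120 by 150 by 60 mm of the same steel; the tip is 28 mm from that dial's axis and 74 mm above the table. Must not be turned.

How it is judged:
On the way, in this order (a step that is already met when the one before it is completed fails the run):
1. the large dial's pointer is at the mark of three studs (value of joint big_dial between -0.626 and -0.246 rad), for 0.2 s.
2. then the small dial's pointer is at the mark of two studs, the large dial still set (all of step 1 and value of joint small_dial between 0.246 and 0.626 rad), for 0.2 s.
At the end, for the whole second after the job is handed in: The large dial's pointer is within 0.19 rad (11 deg) of the three-stud mark (-0.436) and the small dial's within 0.19 rad of the two-stud mark (+0.436), both at rest (all of step 2 and velocity of joint big_dial between -0.05 and 0.05 rad/s and velocity of joint small_dial between -0.05 and 0.05 rad/s); the robot touches nothing.
It fails at once if the key box's dial is turned (its pointer tip moves more than 8 mm) (distance of key_dial_tip from where it was at the start of the episode above 0.008 m).
It also fails if it takes over 40 s, if anything falls off the work surface, if the arm or the gripper's body presses on something with over 40 N, if the wrist force passes 120 N, or if a joint passes its speed limit or range.

ROBOT

A 7-joint arm with a two-finger parallel gripper is mounted at the origin on the work surface. World frame = base frame: x ahead of the robot, y to its left, z up, the work surface at z = 0. Lengths are in m, angles in rad, forces in N, time in s.
With the tool pointing down it reaches from about 0.35 to 0.9 m from the base axis. Payload 8.1 kg.
Tool frame: the origin (TCP) lies between the finger pads; the fingertips stand 22 mm ahead of it and the grasp point (between the pads) lies 3 mm ahead of it; z points along the fingers, x is the direction in which the jaws open and shut, and the axes are right-handed (so a half turn about z gives the same grasp; the last joint's range is limited). The gripper opens to 92 mm and grips with 3 to 60 N. Pads are 19 mm wide; open, the fingers measure 130 mm over their backs; the gripper's body (75 mm by 190 mm) begins 47 mm behind the grasp point.
Start: joints at [-1.298, 0.434, 0.025, 1.573, -0.012, 1.134, -0.075], TCP at [0.229, 0.581, 0.249] pointing down, gripper open.
Joint ranges: [-2.62, 2.62], [-0.44, 2.09], [-1.27, 1.32], [0.08, 2.57], [-1.32, 4.46], [0.12, 2], [-2.74, 2.74]. Speed limits (rad/s): [2.22, 2.22, 3.01, 3.01, 3.14, 3.14, 3.14].

INTERFACE

Orientations are given as a rotation vector (axis times angle).
In Python, from cell import arm, vision, order gives the robot as it stands.
- The arm moves only by the tool apply_moves, never from a script. Its argument "commands" is a list of rows, each a list of 6 numbers: the shift along the tool's x, y, z in cm, then the turn, a rotation vector about the tool's x, y, z in rad. A call has 1 to 5 rows; each row shifts and turns the commanded pose from where the row before left it, along the tool's axes as they then stand; what a row does not reach is not made up. A row lasts 1/10 s, in which the tool goes at most 50 mm and 8.59 degrees, less where a joint would pass 70% of its speed; a pose out of reach is approached as far as the arm can. A call with a gripper value outside its range is refused whole. "claw" is the closure, from -1 (fully open) to 1 (shut), so that 0 is half open, set as the call begins (left out, the last holds). The fingers move at their own pace and stop on an object; "newtons" is the grip in N (left out, the last holds). Time passes only in rows, so rows that do not move let the fingers close. It gives the time, the measured TCP pose, the force and the opening at its end, in the units of the state.
- arm.observe(): the state, without advancing time (a new reading comes with each control period).
- vision.get_image(name): name is "scene" or "side" or "wrist"; returns (picture, depth): 400x640x3 uint8, red, green, blue; 400x640 float32, m along the optical axis (not along the pixel's ray), 0 where there is no reading.
- vision.get_calibration(name): a dict with "K" (3x3 intrinsics, pixels), "D" ([k1, k2, p1, p2, k3] as OpenCV has them; the pictures are not rectified), "R" (3x3) and "t" (3): a world point X has camera coordinates R X + t. Camera axes: x right, y down, z forward; pixel columns grow to the right and rows downward; lengths in m; the calibration is good to about 2 mm. A picture is of the moment at which its call begins: read the wrist's pose just before it. get_calibration takes no time and is no camera call; for the wrist camera it gives the pose at the moment of the call.
- order.sign_off(): hands the job in, once; it reports no verdict.
The state is a dict: "clock": time; "joints": joint angles; "dq": joint speeds; "joint_efforts": joint torques, N m; "position": TCP position; "ee_rot": TCP orientation; "force": force on the tool from outside, world axes, zero at the start; "ft_torque": the same for the moment, N m; "width": opening from 0.0 (shut) to 1.0 (fully open).
Only numpy, scipy, OpenCV 4.12 (cv2) and the standard library are available. Lean on these libraries where they do the work, as an engineer would, in place of code of your own. Each camera call takes 0.05 s, during which the arm holds its last target.

## Working session

There is one attempt and no reset: what is moved stays moved. The work goes in short steps, Python scripts to look and compute and a tool call to move; the robot and the scene stay as the last step left them, time stands still between calls to the robot, and variables do not carry over. Pictures are saved under pics/ and viewed, and the job is handed in when it is done.

Besides the shell and the picture viewer there is one more tool, called after "Emit:" as name(argument=value, ...), one argument or row to a line, values as JSON. apply_moves: Moves the arm, as the interface text tells. Its arguments: {"type":"object","properties":{"commands":{"type":"array","items":{"type":"array","items":{"type":"number"}}},"claw":{"type":"number"},"newtons":{"type":"number"}},"required":["commands"]}

```bash
mkdir -p pics; ls
cat > h.py <<'E'
import numpy as np, cv2
from cell import arm, vision, order
def snap(n,tag):
    im,d=vision.get_image(n); c=vision.get_calibration(n)
    cv2.imwrite(f'pics/{tag}.png',im[:,:,::-1]); np.savez(f'pics/{tag}.npz',im=im,d=d,**{k:np.array(v) for k,v in c.items()})
    return im,d,c
def load(tag): return np.load(f'pics/{tag}.npz')
def ray(c,uv):
    p=cv2.undistortPoints(np.array(uv,float).reshape(-1,1,2),c['K'],c['D']).reshape(-1,2)
    v=np.c_[p,np.ones(len(p))]@c['R']; o=-c['R'].T@c['t']; return o,v
def onz(c,uv,z):
    o,v=ray(c,uv); return o+v*((z-o[2])/v[:,2])[:,None]
def proj(c,X):
    return cv2.projectPoints(np.array(X,float).reshape(-1,1,3),cv2.Rodrigues(c['R'])[0],c['t'],c['K'],c['D'])[0].reshape(-1,2)
E
python3 - <<'E'
from h import *
s=arm.observe(); print(s)
for n in ['scene','side','wrist']: snap(n,n+'0')
E
```

```text
pics
{'clock': 0.0, 'joints': array([-1.29756837,  0.43520113,  0.02497962,  1.57414126, -0.01157649,
        1.13401558, -0.07509738]), 'dq': array([-0.00131598,  0.0004958 ,  0.00040902,  0.00074351,  0.0002714 ,
       -0.00056108, -0.00040023]), 'joint_efforts': array([ 1.00992831e-03, -6.67836714e+01,  9.85711589e-01, -3.14462328e+01,
       -6.05970528e-02,  4.29360266e-02,  1.84651581e-04]), 'position': array([0.22927919, 0.58088157, 0.24794154]), 'ee_rot': array([ 2.59651275e+00,  1.76667562e+00, -1.94234775e-03]), 'force': array([-0.92484933,  0.41828676,  0.32063945]), 'ft_torque': array([ 0.03397878, -0.00907799,  0.00762307]), 'width': 0.9989094290275712}
```

View pics/scene0.png

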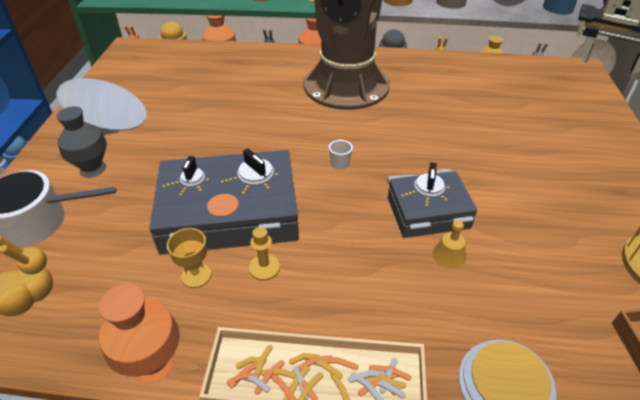

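View pics/side0.png

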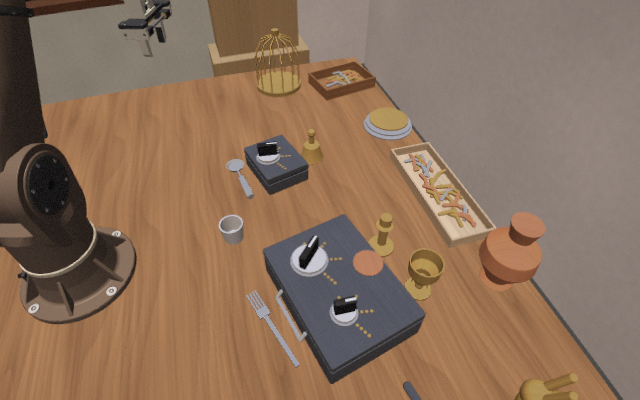

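View pics/wrist0.png

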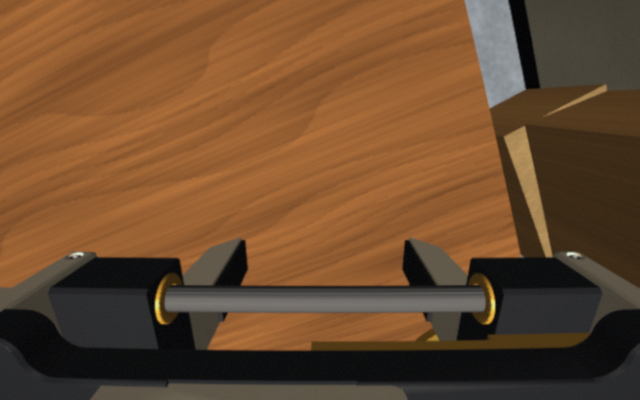

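The cash box is at scene px (225,198) with its large dial near (255,165) and small dial near (191,172). The key box is at (430,200). In the side view the dials are near (309,258) and (344,310). I'll enlarge and measure.

Run:
```python
from h import *
for t,(u,v,w,h) in {'scene0':(145,140,160,115),'side0':(255,210,170,165)}.items():
    d=load(t); c={k:d[k] for k in 'KDRt'}
    o,_=ray(c,[[0,0]]); print(t,'cam',o.round(3))
    cv2.imwrite(f'pics/{t}_c.png',cv2.resize(d['im'][v:v+h,u:u+w,::-1],None,fx=4.5 if t[1]=='c' else 3.5,fy=4.5 if t[1]=='c' else 3.5,interpolation=cv2.INTER_CUBIC))
    # world points from depth
    vv,uu=np.mgrid[0:400,0:640]; uv=np.c_[uu.ravel(),vv.ravel()]
    o,r=ray(c,uv); P=o+r*d['d'].ravel()[:,None]
    im=d['im'].reshape(-1,3).astype(int)
    # lid pixels at z~0.08
    m=(abs(P[:,2]-.08)<.006)&(d['d'].ravel()>0)&(im.max(1)<110)&((im.max(1)-im.min(1))<40)
    M=np.uint8(m.reshape(400,640)); n,l,s,ce=cv2.connectedComponentsWithStats(M)
    i=1+s[1:,4].argmax(); Q=onz(c,uv[(l==i).ravel()],.08)[:,:2]
    rect=cv2.minAreaRect(np.float32(Q*1000)); print('lid',s[i],rect,'medz',np.median(P[(l==i).ravel(),2]))
    # white disc
    hsv=cv2.cvtColor(d['im'],cv2.COLOR_RGB2HSV); W=np.uint8((hsv[...,1]<60)&(hsv[...,2]>170))
    n,l,s,ce=cv2.connectedComponentsWithStats(W)
    for i in range(1,n):
        if s[i,4]>8:
            p=onz(c,ce[i][None],.092)[0]; k=(l==i).ravel()
            z=np.percentile(P[k,2],[5,50,95]).round(3)
            if .05<z[1]<.14: print(ce[i].round(1),s[i],p.round(3),z)
```

```text
scene0 cam [1.227 0.042 0.749]
lid [ 150  159  147   72 2745] ((543.09716796875, -216.94461059570312), (188.6857452392578, 275.19622802734375), 12.9097318649292) medz 0.07993957238172966
[102.7 102.7] [  58   75   89   54 3094] [ 0.278 -0.586  0.092] [0.019 0.058 0.105]
[253.9 171.4] [238 155  36  29 447] [ 0.497 -0.164  0.092] [0.083 0.092 0.127]
[186.1 163.8] [184 161   5   7  20] [ 0.486 -0.31   0.092] [0.126 0.127 0.129]
[192.9 177. ] [180 168  24  18 182] [ 0.525 -0.284  0.092] [0.083 0.091 0.094]
[ 30.8 196.4] [  0 170  50  48 371] [ 0.61  -0.593  0.092] [0.086 0.09  0.092]
[432.  173.7] [431 170   3   8  23] [0.471 0.199 0.092] [0.106 0.107 0.109]
[429.6 184.3] [415 173  30  23 358] [0.503 0.191 0.092] [0.063 0.072 0.075]
[269.1 224.9] [259 223  20   5  57] [ 0.64  -0.108  0.092] [0.06  0.062 0.064]
side0 cam [ 0.381 -0.588  0.714]
lid [  263   214   162   157 10646] ((530.141357421875, -224.8172607421875), (200.31338500976562, 279.75286865234375), 13.042752265930176) medz 0.07992263908611619
[267.9 157.4] [257 154  22   7  89] [0.471 0.156 0.092] [0.07  0.071 0.073]
[ 85.1 247.5] [ 67 222  28  46  74] [ 0.053 -0.015  0.092] [0.105 0.107 0.11 ]
[311.8 241.1] [308 236   9  11  30] [ 0.505 -0.129  0.092] [0.125 0.127 0.128]
[309.7 259.5] [291 244  37  29 479] [ 0.488 -0.171  0.092] [0.084 0.092 0.094]
[ 41.5 271.7] [ 19 264  47  12  78] [-0.027 -0.054  0.092] [0.105 0.107 0.108]
[350.1 299. ] [345 297  11   5  29] [ 0.535 -0.275  0.092] [0.126 0.127 0.128]
[344.7 315.8] [332 307  25  15 163] [ 0.515 -0.303  0.092] [0.09  0.092 0.094]
```

View pics/scene0_c.png

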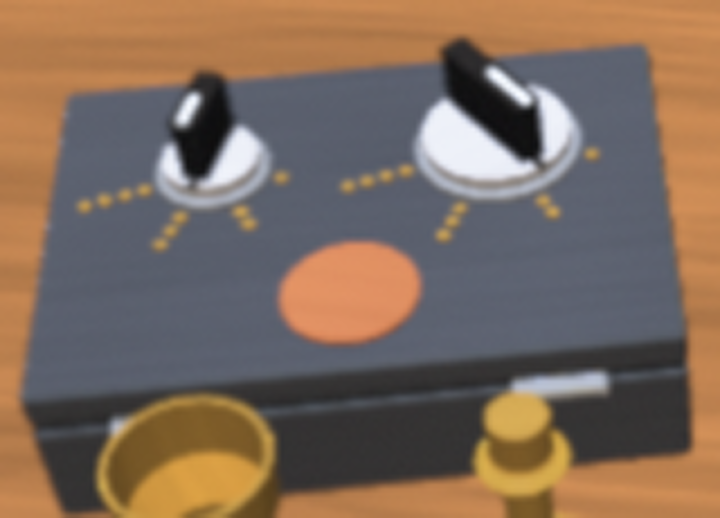

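View pics/side0_c.png

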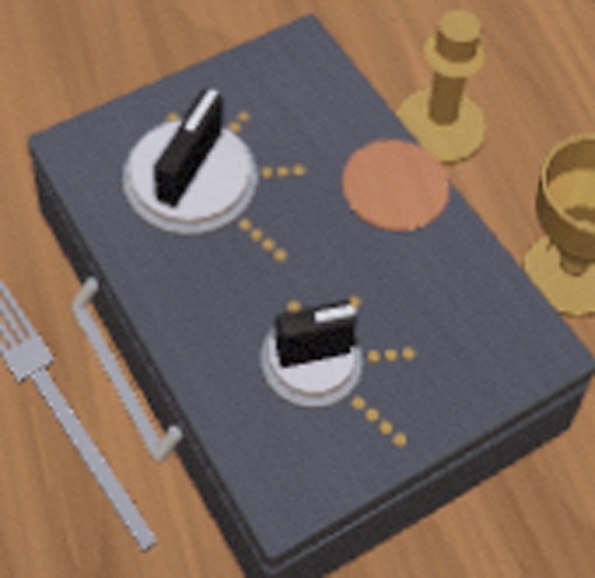

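Run:
```python
from h import *
yaw=np.deg2rad(13.04); c0=np.array([.5301,-.2248]); R=np.array([[np.cos(yaw),-np.sin(yaw)],[np.sin(yaw),np.cos(yaw)]])
B=c0+R@[-.03,.065]; S=c0+R@[-.03,-.065]; print('B',B,'S',S)
for t in ['scene0','side0']:
    d=load(t); c={k:d[k] for k in 'KDRt'}
    print(t,proj(c,[[*B,.092],[*S,.092]]).round(1))
    hsv=cv2.cvtColor(d['im'],cv2.COLOR_RGB2HSV); W=((hsv[...,1]<60)&(hsv[...,2]>150))
    vv,uu=np.mgrid[0:400,0:640]; uv=np.c_[uu.ravel(),vv.ravel()]
    o,r=ray(c,uv); P=(o+r*d['d'].ravel()[:,None])
    for nm,A,rad in (('B',B,.034),('S',S,.024)):
        near=(np.hypot(*(P[:,:2]-A).T)<rad+.004)&(P[:,2]>.118)
        w=near&W.ravel()
        Q=onz(c,uv[w],.126)[:,:2]; A2=onz(c,uv[near],.126)[:,:2]
        v=Q.mean(0)-A; print(nm,w.sum(),'white',Q.mean(0).round(4),'r',np.hypot(*v).round(4),'val',(np.arctan2(v[1],v[0])-yaw).round(3))
        x=cv2.fitLine(np.float32(Q),cv2.DIST_L2,0,1e-4,1e-4).ravel(); print('  line dir',(np.arctan2(x[1],x[0])-yaw).round(3))
s=arm.observe(); print(cv2.Rodrigues(s['ee_rot'])[0].round(4))
```

```text
B [ 0.48620759 -0.16824511] S [ 0.51553965 -0.29489277]
scene0 [[252.8 167.8]
 [189.2 173.5]]
B 38 white [ 0.4965 -0.1522] r 0.0191 val 0.775
  line dir 0.645
S 23 white [ 0.5251 -0.292 ] r 0.01 val 0.063
  line dir -0.2
side0 [[308.3 258.6]
 [343.6 311.7]]
B 36 white [ 0.4965 -0.1549] r 0.0168 val 0.686
  line dir 0.491
S 30 white [ 0.5265 -0.2919] r 0.0114 val 0.039
  line dir -0.281
[[ 3.671e-01  9.302e-01 -3.000e-04]
 [ 9.302e-01 -3.671e-01 -1.100e-03]
 [-1.100e-03  1.000e-04 -1.000e+00]]
```

Emit:
apply_moves(
  commands=[
    [-3.4, 2.9, 0, 0, 0, 0],
    [-3.4, 2.9, 0, 0, 0, 0],
    [-3.4, 2.9, 0, 0, 0, 0],
    [-3.4, 2.9, 0, 0, 0, 0],
    [-3.4, 2.9, 0, 0, 0, 0],
  ],
)

```text
clock: 0.65
position: [0.3021, 0.3681, 0.2486]
ee_rot: [2.597, 1.767, -0.0]
force: [1.4, 0.5, 1.5]
width: 0.999
```

Emit:
apply_moves(
  commands=[
    [-3.4, 2.9, 0, 0, 0, 0],
    [-3.4, 2.9, 0, 0, 0, 0],
    [-3.4, 2.9, 0, 0, 0, 0],
    [-3.4, 2.9, 0, 0, 0, 0],
    [-3.4, 2.9, 0, 0, 0, 0],
  ],
)

```text
clock: 1.15
position: [0.3745, 0.1569, 0.2488]
ee_rot: [-2.597, -1.767, -0.001]
force: [1.2, 0.8, -0.2]
width: 1.001
```

Emit:
apply_moves(
  commands=[
    [0, 0, 0, 0, 0, 0.14],
    [0, 0, 0, 0, 0, 0.14],
    [0, 0, 0, 0, 0, 0.14],
    [0, 0, 0, 0, 0, 0.14],
    [0, 0, 0, 0, 0, 0.14],
  ],
)

```text
clock: 1.65
position: [0.3742, 0.1585, 0.2486]
ee_rot: [3.048, 0.76, -0.0]
force: [0.1, -0.0, 0.4]
width: 1.002
```

Emit:
apply_moves(
  commands=[
    [0, 0, 0, 0, 0, 0.14],
    [0, 0, 0, 0, 0, 0.14],
    [0, 0, 0, 0, 0, 0.14],
    [0, 0, 0, 0, 0, 0.14],
    [0, 0, 0, 0, 0, 0.14],
  ],
)

```text
clock: 2.15
position: [0.3742, 0.1586, 0.2486]
ee_rot: [3.124, -0.331, -0.0]
force: [-0.1, -0.6, -0.9]
width: 0.999
```

Emit:
apply_moves(
  commands=[
    [2.2, 3.8, 0, 0, 0, 0],
    [2.2, 3.8, 0, 0, 0, 0],
    [2.2, 3.8, 0, 0, 0, 0],
    [2.2, 3.8, 0, 0, 0, 0],
    [2.2, 3.8, 0, 0, 0, 0],
  ],
)

```text
clock: 2.65
position: [0.4435, -0.0514, 0.2488]
ee_rot: [-3.125, 0.321, -0.001]
force: [0.4, 0.6, -0.1]
width: 0.998
```

Run:
```python
from h import *
snap('wrist','w1'); print(arm.observe()['position'])
```

```text
[ 0.44522101 -0.05845178  0.24944253]
```

View pics/w1.png

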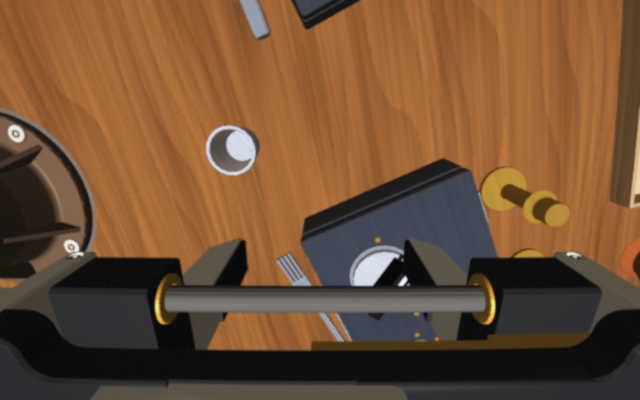

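The wrist view shows the big dial at px (380,268), partly hidden by a finger. The camera looks towards tool -y, so I'll go past the dials for a clear top view.

Emit:
apply_moves(
  commands=[
    [1.7, 4.2, 0, 0, 0, 0],
    [1.7, 4.2, 0, 0, 0, 0],
    [1.7, 4.2, 0, 0, 0, 0],
    [1.7, 4.2, 0, 0, 0, 0],
  ],
)

```text
clock: 3.1
position: [0.4758, -0.2296, 0.2486]
ee_rot: [-3.125, 0.32, -0.0]
force: [1.0, 0.5, -0.3]
width: 0.998
```

Emit:
apply_moves(
  commands=[
    [1.7, 4.2, 0, 0, 0, 0],
    [1.7, 4.2, 0, 0, 0, 0],
    [1.7, 4.2, 0, 0, 0, 0],
    [1.7, 4.2, 0, 0, 0, 0],
    [0, 0, 0, 0, 0, 0],
  ],
)

```text
clock: 3.6
position: [0.5062, -0.4129, 0.248]
ee_rot: [3.12, -0.331, -0.002]
force: [-0.8, -0.8, -0.7]
width: 1.001
```

Run:
```python
from h import *
snap('wrist','w2'); print(arm.observe()['position'])
```

```text
[ 0.5067126 -0.409739   0.2478788]
```

View pics/w2.png

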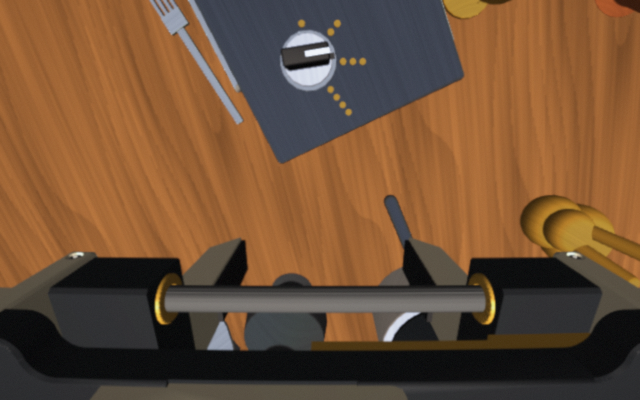

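The small dial is at px (308,60) and the white line at (319,52). The big dial is just out of view, so I'll go back about 11 cm.

Emit:
apply_moves(
  commands=[
    [0, -4, 0, 0, 0, 0],
    [0, -4, 0, 0, 0, 0],
    [0, -3, 0, 0, 0, 0],
    [0, 0, 0, 0, 0, 0],
    [0, 0, 0, 0, 0, 0],
  ],
)

```text
clock: 4.15
position: [0.5308, -0.2968, 0.2487]
ee_rot: [-3.125, 0.316, 0.0]
force: [-0.9, -0.3, -0.2]
width: 1.0
```

```bash
cat > dials.py <<'E'
from h import *
yaw=np.deg2rad(13.04); c0=np.array([.5301,-.2248]); R2=np.array([[np.cos(yaw),-np.sin(yaw)],[np.sin(yaw),np.cos(yaw)]])
B=c0+R2@[-.03,.065]; S=c0+R2@[-.03,-.065]
def meas(t):
    d=load(t); c={k:d[k] for k in 'KDRt'}; im=d['im']
    hsv=cv2.cvtColor(im,cv2.COLOR_RGB2HSV)
    vv,uu=np.mgrid[0:400,0:640]; uv=np.c_[uu.ravel(),vv.ravel()]
    o,r=ray(c,uv); P=(o+r*d['d'].ravel()[:,None]); ok=d['d'].ravel()>.08
    for nm,A,rad in (('B',B,.034),('S',S,.024)):
        q=onz(c,uv,.126)[:,:2]
        top=ok&(np.hypot(*(q-A).T)<rad+.008)&(abs(P[:,2]-.126)<.006)
        if top.sum()<20: print(nm,'not seen',top.sum()); continue
        rc=cv2.minAreaRect(np.float32(q[top]*1000)); ctr=np.array(rc[0])/1000
        w=top&((hsv[...,1]<70)&(hsv[...,2]>140)).ravel()
        bx=cv2.boxPoints(rc); e=bx[1]-bx[0],bx[2]-bx[1]; e=max(e,key=np.linalg.norm); 
        v=q[w].mean(0)-ctr
        if e@v<0:e=-e
        wd=onz(c,uv,.092)[:,:2]; disc=ok&(np.hypot(*(wd-A).T)<rad+.01)&(hsv[...,1].ravel()<60)&(hsv[...,2].ravel()>150)&(abs(P[:,2]-.092)<.008)
        cc=cv2.minEnclosingCircle(np.float32(wd[disc]*1000)) if disc.sum()>20 else None
        print(nm,'rect',np.round(rc,1) if 0 else rc,'axis-exp',A.round(4),'bar value %.3f'%(np.arctan2(e[1],e[0])-yaw),'white val %.3f'%(np.arctan2(v[1],v[0])-yaw),w.sum(),'disc',cc)
E
python3 - <<'E'
from dials import *
snap('wrist','w3'); s=arm.observe();print(s['position'],s['ee_rot'],s['clock'])
for t in ['w2','w3']: print(t); meas(t)
E
```

```text
[ 0.53034792 -0.29822197  0.24886476] [-3.12516226e+00  3.20039479e-01 -7.83404775e-05] 4.2
w2
B not seen 0
S rect ((515.6449584960938, -287.7939453125), (14.728299140930176, 38.08499526977539), 86.4262466430664) axis-exp [ 0.5155 -0.2949] bar value -0.290 white val -0.137 192 disc ((515.923828125, -288.2829284667969), 24.580373764038086)
w3
B rect ((487.01422119140625, -166.39556884765625), (60.04369354248047, 15.595254898071289), 47.21413040161133) axis-exp [ 0.4862 -0.1682] bar value 0.596 white val 0.746 308 disc ((487.61834716796875, -167.02191162109375), 36.49458312988281)
S rect ((515.1967163085938, -291.3436279296875), (15.175671577453613, 37.7983283996582), 86.32268524169922) axis-exp [ 0.5155 -0.2949] bar value -0.292 white val -0.511 134 disc ((515.8670654296875, -290.52655029296875), 24.813488006591797)
```

View pics/w3.png

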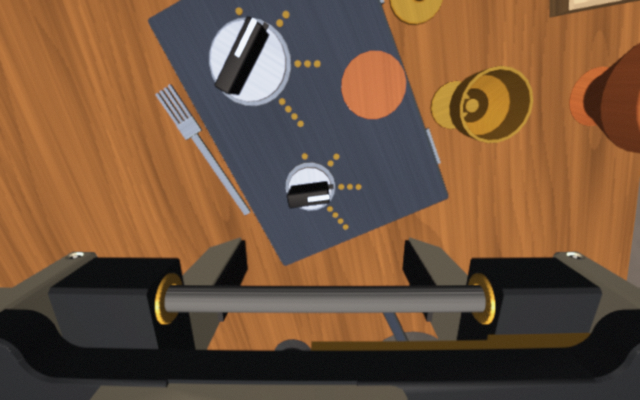

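Large dial reads 0.596 at (0.4866, -0.167) with a 60×15 mm bar. Small dial reads -0.29 at (0.5155, -0.293) with a 38×15 mm bar. Both match the given sizes. Next I'll align with the big bar (tool x at -42.8°).

Emit:
apply_moves(
  commands=[
    [0, 0, 0, 0, 0, 0.136],
    [0, 0, 0, 0, 0, 0.136],
    [0, 0, 0, 0, 0, 0.136],
    [0, 0, 0, 0, 0, 0.136],
    [0, 0, 0, 0, 0, 0],
  ],
)

```text
clock: 4.7
position: [0.5298, -0.2998, 0.2487]
ee_rot: [2.921, -1.155, -0.0]
force: [0.6, 0.4, 0.6]
width: 1.0
```

Emit:
apply_moves(
  commands=[
    [-4.04, -2.22, 0, 0, 0, 0],
    [-4.04, -2.22, 0, 0, 0, 0],
    [-4.04, -2.22, 0, 0, 0, 0],
    [0, 0, 0, 0, 0, 0],
    [0, 0, 0, 0, 0, 0],
  ],
)

```text
clock: 5.2
position: [0.4871, -0.1666, 0.249]
ee_rot: [-2.926, 1.141, -0.001]
force: [0.1, 0.2, -0.5]
width: 1.0
```

```bash
cat > rel.py <<'E'
from h import *
import sys
def rel(x,y,z,ang):
    s=arm.observe(); R=cv2.Rodrigues(s['ee_rot'])[0]; th=np.degrees(np.arctan2(R[1,0],R[0,0]))
    print('t',s['clock'],'pos',s['position'].round(4),'th %.1f'%th,'tool delta cm',(R.T@(np.array([x,y,z])-s['position'])*100).round(2),'turn',np.deg2rad((th-ang+180)%360-180).round(3),'F',s['force'].round(1),'w',round(s['width'],3))
rel(*map(float,sys.argv[1:]))
E
python3 rel.py .4866 -.167 .119 -42.8
```

```text
t 5.2 pos [ 0.4871 -0.1666  0.249 ] th -42.6 tool delta cm [-1.0e-02  7.0e-02  1.3e+01] turn 0.003 F [ 0.1  0.2 -0.5] w 1.0
```

Aligned. Now I'll descend with the jaws partly closed and grip.

Emit:
apply_moves(
  commands=[
    [0, 0, 4, 0, 0, 0],
    [0, 0, 4, 0, 0, 0],
    [0, 0, 3, 0, 0, 0],
    [0, 0, 2, 0, 0, 0],
    [0, 0, 0, 0, 0, 0],
  ],
  claw=0.1,
  newtons=12,
)

```text
clock: 5.7
position: [0.4855, -0.1691, 0.1166]
ee_rot: [2.921, -1.15, -0.006]
force: [0.4, 0.1, 1.0]
width: 0.615
```

Emit:
apply_moves(
  commands=[
    [0, 0, 0, 0, 0, 0],
    [0, 0, 0, 0, 0, 0],
    [0, 0, 0, 0, 0, 0],
    [0, 0, 0, 0, 0, 0],
    [0, 0, 0, 0, 0, 0],
  ],
  claw=1,
)

```text
clock: 6.2
position: [0.487, -0.1669, 0.1192]
ee_rot: [-2.923, 1.148, 0.0]
force: [-12.1, 10.3, 12.3]
width: 0.182
```

Emit:
apply_moves(
  commands=[
    [0, 0, 0, 0, 0, 0],
    [0, 0, 0, 0, 0, 0],
    [0, 0, 0, 0, 0, 0],
  ],
)

```text
clock: 6.5
position: [0.486, -0.1661, 0.1189]
ee_rot: [-2.923, 1.148, 0.004]
force: [-5.4, 4.8, 8.6]
width: 0.152
```

```bash
python3 rel.py .4866 -.167 .119 -42.8; python3 -c "
from h import *
snap('side','s1')
d=load('s1'); cv2.imwrite('pics/s1c.png',cv2.resize(d['im'][150:360,220:440,::-1],None,fx=2.8,fy=2.8))"
```

```text
t 6.5 pos [ 0.486  -0.1661  0.1189] th -42.9 tool delta cm [ 0.11  0.03 -0.01] turn -0.001 F [-5.4  4.8  8.6] w 0.152
```

View pics/s1c.png

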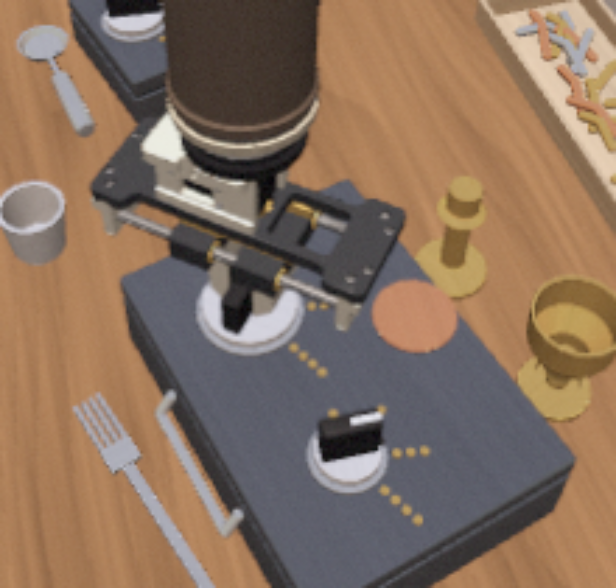

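The bar is gripped (opening 14 mm), at crop px (240,300). There is a small side load, so I'll shift -1 mm in x while turning +1.03 rad about tool z (clockwise from above).

Emit:
apply_moves(
  commands=[
    [-0.1, 0, 0, 0, 0, 0],
    [0, 0, 0, 0, 0, 0.13],
    [0, 0, 0, 0, 0, 0.13],
    [0, 0, 0, 0, 0, 0.13],
    [0, 0, 0, 0, 0, 0.13],
  ],
)

```text
clock: 7.05
position: [0.4855, -0.1653, 0.1189]
ee_rot: [-2.525, 1.867, 0.005]
force: [-4.5, 5.9, 8.6]
width: 0.154
```

Emit:
apply_moves(
  commands=[
    [0, 0, 0, 0, 0, 0.13],
    [0, 0, 0, 0, 0, 0.13],
    [0, 0, 0, 0, 0, 0.13],
    [0, 0, 0, 0, 0, 0.12],
    [0, 0, 0, 0, 0, 0],
  ],
)

```text
clock: 7.55
position: [0.4855, -0.1644, 0.1188]
ee_rot: [-1.975, 2.442, 0.007]
force: [-6.1, 9.0, 13.6]
width: 0.152
```

```bash
python3 rel.py .4866 -.167 .119 -101.9
```

```text
t 7.55 pos [ 0.4855 -0.1644  0.1188] th -102.1 tool delta cm [ 0.23 -0.16 -0.02] turn -0.003 F [-6.1  9.  13.6] w 0.152
```

Emit:
apply_moves(
  commands=[
    [0, 0, 0, 0, 0, 0],
    [0, 0, 0, 0, 0, 0],
    [0, 0, 0, 0, 0, 0],
    [0, 0, 0, 0, 0, 0],
  ],
  claw=0.1,
)

```text
clock: 7.95
position: [0.4864, -0.1669, 0.1188]
ee_rot: [-1.978, 2.44, -0.001]
force: [-0.9, 0.2, 0.4]
width: 0.432
```

Emit:
apply_moves(
  commands=[
    [0, 0, -2, 0, 0, 0],
    [0, 0, -4, 0, 0, 0],
    [0, 0, -4, 0, 0, 0],
    [0, 0, -3, 0, 0, 0],
    [0, 0, 0, 0, 0, 0],
  ],
)

```text
clock: 8.45
position: [0.488, -0.1682, 0.2522]
ee_rot: [-1.976, 2.438, -0.007]
force: [0.2, -0.8, -0.5]
width: 0.448
```

```bash
python3 rel.py .4866 -.167 .119 -101.9; python3 -c "
from dials import *
snap('side','s2');snap('scene','c2');meas('s2');meas('c2')
d=load('s2'); cv2.imwrite('pics/s2c.png',cv2.resize(d['im'][150:360,220:440,::-1],None,fx=2.8,fy=2.8))"
```

```text
t 8.45 pos [ 0.488  -0.1682  0.2522] th -101.9 tool delta cm [-0.09  0.24 13.32] turn -0.001 F [ 0.2 -0.8 -0.5] w 0.448
B rect ((487.5051574707031, -167.94613647460938), (17.173423767089844, 55.912750244140625), 77.42961883544922) axis-exp [ 0.4862 -0.1682] bar value -0.447 white val -0.206 35 disc ((487.31524658203125, -169.66648864746094), 37.34368133544922)
S rect ((516.1898193359375, -292.9646911621094), (16.41412353515625, 38.843223571777344), 85.89469909667969) axis-exp [ 0.5155 -0.2949] bar value -0.299 white val -0.141 33 disc ((514.094482421875, -296.6908874511719), 24.797561645507812)
B rect ((490.7434997558594, -162.92868041992188), (16.50742530822754, 65.08924865722656), 78.4968490600586) axis-exp [ 0.4862 -0.1682] bar value -0.428 white val -0.691 43 disc ((493.1441650390625, -163.51695251464844), 38.46449661254883)
S rect ((521.1317749023438, -287.8535461425781), (17.826126098632812, 43.67363357543945), 87.49566650390625) axis-exp [ 0.5155 -0.2949] bar value -0.271 white val -1.061 26 disc ((522.2346801757812, -288.70501708984375), 26.14756202697754)
```

View pics/s2c.png

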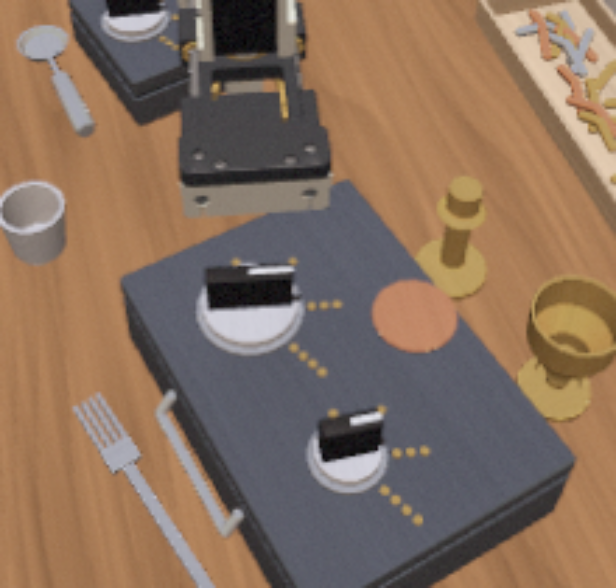

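The big dial reads -0.447 and -0.428 in two views, so it is set. Next, the small dial.

Emit:
apply_moves(
  commands=[
    [0, 0, 0, 0, 0, -0.145],
    [4.1, -1.2, 0, 0, 0, 0],
    [4.1, -1.2, 0, 0, 0, 0],
    [4.1, -1.2, 0, 0, 0, 0],
    [0, 0, 0, 0, 0, 0],
  ],
)

```text
clock: 9.05
position: [0.5126, -0.2983, 0.2476]
ee_rot: [2.139, -2.297, 0.002]
force: [-0.8, -0.0, 0.4]
width: 0.451
```

Emit:
apply_moves(
  commands=[
    [0, 0, 0, 0, 0, 0],
    [0, 0, 0, 0, 0, 0],
  ],
)

```text
clock: 9.25
position: [0.5142, -0.2907, 0.2474]
ee_rot: [2.15, -2.29, -0.004]
force: [0.3, -0.4, 0.1]
width: 0.449
```

```bash
python3 rel.py .5157 -.2928 .119 -93.6
```

```text
t 9.25 pos [ 0.5142 -0.2907  0.2474] th -93.6 tool delta cm [ 0.22 -0.19 12.84] turn -0.0 F [ 0.3 -0.4  0.1] w 0.449
```

Emit:
apply_moves(
  commands=[
    [0.1, -0.1, 3.9, 0, 0, 0],
    [0, 0, 4, 0, 0, 0],
    [0, 0, 3, 0, 0, 0],
    [0, 0, 2, 0, 0, 0],
    [0, 0, 0, 0, 0, 0],
  ],
)

```text
clock: 9.75
position: [0.5144, -0.2898, 0.1169]
ee_rot: [2.152, -2.287, -0.008]
force: [-0.5, 0.5, 0.5]
width: 0.449
```

```bash
python3 rel.py .5157 -.2928 .119 -93.6
```

```text
t 9.75 pos [ 0.5144 -0.2898  0.1169] th -93.5 tool delta cm [ 0.3  -0.14 -0.21] turn 0.002 F [-0.5  0.5  0.5] w 0.449
```

Emit:
apply_moves(
  commands=[
    [0, 0, 0, 0, 0, 0],
    [0, 0, 0, 0, 0, 0],
    [0, 0, 0, 0, 0, 0],
    [0, 0, 0, 0, 0, 0],
    [0, 0, 0, 0, 0, 0],
  ],
  claw=1,
)

```text
clock: 10.25
position: [0.5161, -0.2914, 0.1206]
ee_rot: [-2.149, 2.287, 0.002]
force: [-1.5, 6.9, 8.5]
width: 0.154
```

```bash
python3 rel.py .5157 -.2928 .119 -93.6
```

```text
t 10.25 pos [ 0.5161 -0.2914  0.1206] th -93.6 tool delta cm [0.15 0.03 0.16] turn 0.001 F [-1.5  6.9  8.5] w 0.154
```

Gripped. Now I'll turn counter-clockwise by 0.73 rad.

Emit:
apply_moves(
  commands=[
    [0, 0, 0, 0, 0, -0.13],
    [0, 0, 0, 0, 0, -0.13],
    [0, 0, 0, 0, 0, -0.13],
    [0, 0, 0, 0, 0, -0.13],
    [0, 0, 0, 0, 0, -0.13],
  ],
)

```text
clock: 10.75
position: [0.5162, -0.2915, 0.1206]
ee_rot: [-2.771, 1.474, -0.001]
force: [0.6, 4.8, 3.6]
width: 0.152
```

Emit:
apply_moves(
  commands=[
    [0, 0, 0, 0, 0, -0.08],
    [0, 0, 0, 0, 0, 0],
    [0, 0, 0, 0, 0, 0],
    [0, 0, 0, 0, 0, 0],
  ],
)

```text
clock: 11.15
position: [0.5162, -0.2916, 0.1206]
ee_rot: [-2.825, 1.37, -0.001]
force: [0.4, 5.7, 6.2]
width: 0.149
```

```bash
python3 rel.py .5157 -.2928 .119 -52
```

```text
t 11.15 pos [ 0.5162 -0.2916  0.1206] th -51.7 tool delta cm [0.07 0.12 0.16] turn 0.004 F [0.4 5.7 6.2] w 0.149
```

Emit:
apply_moves(
  commands=[
    [0, 0, 0, 0, 0, 0],
    [0, 0, 0, 0, 0, 0],
    [0, 0, 0, 0, 0, 0],
    [0, 0, 0, 0, 0, 0],
  ],
  claw=0.1,
)

```text
clock: 11.55
position: [0.5153, -0.2931, 0.1197]
ee_rot: [2.826, -1.373, 0.0]
force: [0.2, -0.0, -0.6]
width: 0.432
```

Emit:
apply_moves(
  commands=[
    [0, 0, -2, 0, 0, 0],
    [0, 0, -4, 0, 0, 0],
    [0, 0, -4, 0, 0, 0],
    [0, 0, -3, 0, 0, 0],
    [0, 0, 0, 0, 0, 0],
  ],
)

```text
clock: 12.05
position: [0.5169, -0.2946, 0.2539]
ee_rot: [-2.826, 1.373, -0.011]
force: [-0.1, -0.2, 0.1]
width: 0.451
```

```bash
python3 rel.py .5157 -.2928 .119 -52; python3 -c "
from dials import *
snap('side','s3');snap('scene','c3');meas('s3');meas('c3')
d=load('s3'); cv2.imwrite('pics/s3c.png',cv2.resize(d['im'][150:360,220:440,::-1],None,fx=2.8,fy=2.8))"
```

```text
t 12.05 pos [ 0.5169 -0.2946  0.2539] th -51.8 tool delta cm [-0.29  0.02 13.49] turn 0.003 F [-0.1 -0.2  0.1] w 0.451
B rect ((486.9779052734375, -167.89007568359375), (17.86882209777832, 55.33073425292969), 79.38226318359375) axis-exp [ 0.4862 -0.1682] bar value -0.413 white val -0.135 28 disc ((485.23150634765625, -169.92623901367188), 37.87765121459961)
S rect ((515.9006958007812, -292.9766845703125), (40.0958137512207, 15.066953659057617), 38.462337493896484) axis-exp [ 0.5155 -0.2949] bar value 0.444 white val 0.750 39 disc ((515.2091674804688, -295.1519470214844), 25.167720794677734)
B rect ((491.0198669433594, -162.9849090576172), (16.50742530822754, 65.65345764160156), 78.4968490600586) axis-exp [ 0.4862 -0.1682] bar value -0.428 white val -0.690 44 disc ((492.10467529296875, -164.02609252929688), 39.06332778930664)
S rect ((519.9754638671875, -288.27191162109375), (44.27323532104492, 15.657614707946777), 37.93463134765625) axis-exp [ 0.5155 -0.2949] bar value 0.434 white val 0.587 24 disc ((522.51953125, -289.1523132324219), 26.546939849853516)
```

View pics/s3c.png

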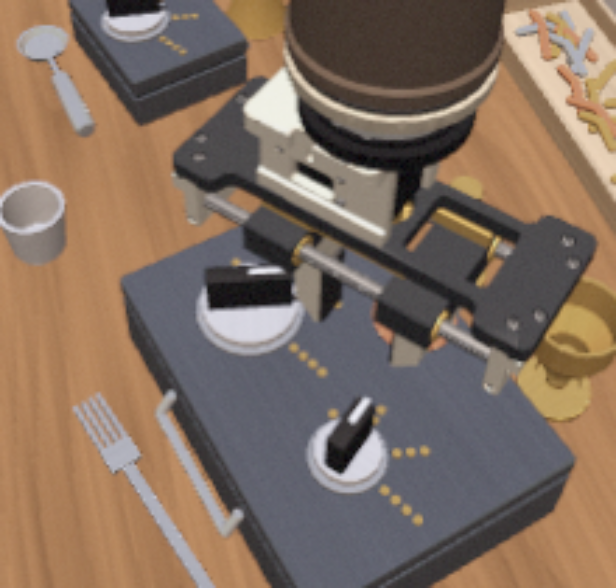

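View pics/c3.png

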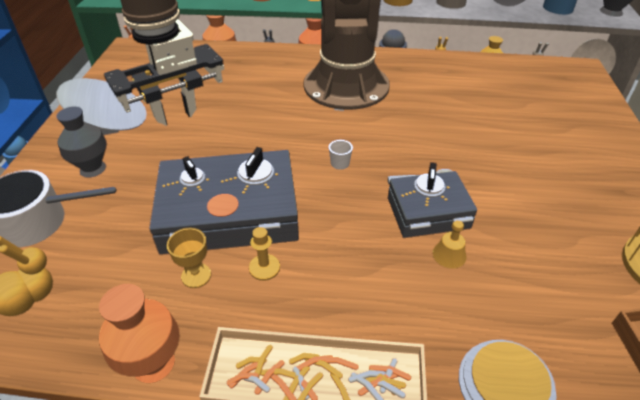

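Both dials are set: the pointer of the small one is toward two studs, the large one toward three studs. The gripper hangs clear and the key box looks untouched. A short settle, then I hand in.

Emit:
apply_moves(
  commands=[
    [0, 0, 0, 0, 0, 0],
    [0, 0, 0, 0, 0, 0],
    [0, 0, 0, 0, 0, 0],
  ],
)

```text
clock: 12.45
position: [0.515, -0.2926, 0.2488]
ee_rot: [2.826, -1.372, -0.003]
force: [-0.8, 0.2, 0.2]
width: 0.448
```

```bash
python3 -c "
from h import *
s=arm.observe();print(s['clock'],s['force'],abs(s['dq']).max());print(order.sign_off())"
```

```text
12.45 [-0.77353484  0.17821639  0.16464278] 0.005070262260591883
the job is handed in; nothing more can be done
None
```

Both dials on the cash box are set, large first, then small. I handed the job in at 12.45 s; the hand-in gave no verdict.

| Dial | Start (rad) | Final, side view (rad) | Final, scene view (rad) | Target (rad) |
|---|---|---|---|---|
| Large (three studs) | 0.596 | -0.413 | -0.428 | -0.436 |
| Small (two studs) | -0.29 | 0.444 | 0.434 | +0.436 |

- **Final state:** the gripper is open about 13 cm above the grasp height, with about 0.8 N on the tool, which is sensor noise. I never went near the key box, and its dial looks unchanged in the scene picture; I did not measure its pointer tip.
- **Disagreement:** the angle taken from the centre of the white line alone read up to about 0.3 rad away from the bar's angle. I put that down to the line sitting off the bar's middle in those few pixels. I used it only to tell which end is the pointer, and took the angles from the bar itself.
- **Position offset:** the scene camera placed the dials 4–6 mm from where the other two views put them. The angles still agreed.

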